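Tip a worn battery pack out of the tray into the return bin

ROBOT

A 6-joint arm with a two-finger parallel gripper is mounted at the origin on the work surface. World frame = base frame: x ahead of the robot, y to its left, z up, the work surface at z = 0. Lengths are in m, angles in rad, forces in N, time in s.
With the tool pointing down it reaches from about 0.4 to 0.825 m from the base axis. Payload 7 kg.
Tool frame: the origin (TCP) lies at the very end of the fingers, on their centre line; the grasp point (between the pads) lies 19 mm behind it; x points along the fingers, y is the direction in which the jaws open and shut, and the axes are right-handed (so a half turn about x gives the same grasp; the last joint's range is limited). The gripper opens to 88 mm and grips with 3 to 60 N. Pads are 19 mm wide; open, the fingers measure 130 mm over their backs; the gripper's body (78 mm by 193 mm) begins 47 mm behind the grasp point.
Start: joints at [-0.919, 0.359, 0.012, 0, -1.224, -0.288], TCP at [0.24, -0.631, 0.227] pointing down, gripper open.
Joint ranges: [-3.07, 3.07], [-1.43, 2.12], [-1.02, 1.25], [-3.03, 1.67], [-3.05, -0], [-3.03, 3.03]. Speed limits (rad/s): [2.39, 2.39, 3.01, 3.14, 3.14, 3.14].

INTERFACE

Orientations are given as [roll, pitch, yaw] about the fixed x, y, z axes, in that order (R = Rz(yaw) Ry(pitch) Rx(roll)).
In Python, from station import arm gives the robot as it stands.
- The arm moves only by the shell command python3 -m inch 'ROWS' [OPENING] [FORCE]. ROWS is text: rows parted by semicolons, each of 6 numbers parted by spaces: the shift along the world's x, y, z in units of 30 mm (1.0 is 30 mm), then the turn, a rotation vector about the world's x, y, z in units of 5 degrees (1.0 is 5 degrees). In form: dx dy dz wx wy wz; .... A call has 1 to 12 rows; each row shifts and turns the commanded pose from where the row before left it; what a row does not reach is not made up. A row lasts 1/8 s, in which the tool goes at most 62.5 mm and 10.7 degrees, less where a joint would pass 70% of its speed; a pose out of reach is approached as far as the arm can. A call is refused whole if a number of a shift passes 1 or a number of a turn 1, either way. A call with a gripper value outside its range is refused whole. OPENING is the opening, from 0 (shut) to 1 (fully open), set as the call begins (- or left out, the last holds). The fingers move at their own pace and stop on an object; FORCE is the grip in N (left out, the last holds). Time passes only in rows, so rows that do not move let the fingers close. It gives the time, the measured TCP pose, the force and the opening at its end, in the units of the state.
- arm.get_state(): the state, without advancing time (a new reading comes with each control period).
- arm.grab_frame(name): name is "scene" or "side" or "wrist"; returns a dict with "frame" (400x640x3 uint8, red, green, blue), "range_z" (400x640 float32, m along the optical axis (not along the pixel's ray), 0 where there is no reading), "mtx" (3x3 intrinsics, pixels), "pose" (4x4, takes a point from camera to world coordinates). Camera axes: x right, y up, looking along -z (the intrinsics and any distortion apply to the point x, -y, -z); pixel columns grow to the right and rows downward; lengths in m; the calibration is good to about 2 mm. A picture is of the moment at which its call begins.
- arm.job_done(): hands the job in, once; it reports no verdict.
Trained networks look in a picture, given as the dict that the camera call returned (one of the last four; its "shot" number tells which), for a name from the list of things; names that differ only in an ending like _2 or _b are one class to them, and where a whole thing is asked for, a point or a joint stands for the part that bears it (a point fixed in the world has none). Each returns a list of dicts, best first, with "confidence" (0 to 1); they miss things now and then, are a little off and sometimes report something else, mostly with a low value. They report only what shows in the picture. A call takes as long as a camera call. They do not tell look-alikes from the thing itself.
- arm.search_frame(picture, target): "extent" ([centre column, centre row, width, height] as shares, 0 to 1, of the picture: columns of its width, rows of its height, round what is visible of it).
- arm.masks_of(picture, target): "mask" (400x640 bool, what is visible of it) and "extent" ([centre column, centre row, width, height] as shares, 0 to 1, of the picture: columns of its width, rows of its height, round what is visible of it).
- arm.place_of(picture, target): "position" ([column, row] as shares, 0 to 1, of the picture: columns of its width, rows of its height: a listed point, or the origin of a listed thing).
The state is a dict: "t": time; "q": joint angles; "qd": joint speeds; "joint_efforts": joint torques, N m; "eef_pos": TCP position; "ee_rot": TCP orientation; "force": force on the tool from outside, world axes, zero at the start; "moment": the same for the moment, N m; "width": finger opening in m.
Only numpy, scipy, OpenCV 4.12 (cv2) and the standard library are available. Lean on these libraries where they do the work, as an engineer would, in place of code of your own. Each camera call takes 0.05 s, during which the arm holds its last target. There are 200 camera calls.

TASK

Empty the worn battery pack into the white return bin without touching it: push the tray over by its handle hoop until it is tilted about 45 degrees, in line with the fixed index arm, and keep it there for a second (never steeper than about 60 degrees). Then bring the empty tray all the way back to level and leave it there, and leave the other things on the bench where they are.

Things in the scene. Friction and masses are not known exactly. Their poses are not given: they have to be found in the camera images.
- stand: Fixed dark steel stand of the tipping tray, with the bin fixed beside it. Origin on the bench top below the hinge; z up, x along the hinge line, y from the hinge towards the bin (the way the tray tips). Base plate 166 mm along x, y = -135 to +15 mm; side plates at x = +-80 mm, 97 mm high, 50 mm along y; a rest under the tray's rear at y = -100 mm.
- hinge (a point): Centre of the tray's hinge line, fixed, 85 mm above the bench; same axes as the stand.
- index (a point): Free end of the fixed index arm: a thin aluminium rod (8 mm) on the stand, outside the hoop at x = +80 mm, leaning 45 degrees towards +y, this end 117 mm from the hinge line. The hoop's legs lie along it when the tray is tilted 45 degrees.
- tray (a joint): Tilt of the tray, rad: 0 is level, resting on its stop; grows as the open end dips to the bin and the hoop leans towards the stand's +y; 0.785 is 45 degrees; mechanical end at 1.35. The stiff hinge (0.35 N m friction) stays where it is left; about 3 to 6 N at the hoop's bar moves it.
- bail (a point): Centre of the top bar of the tray's handle hoop: a round steel bar 12 mm in diameter, 134 mm long along the stand's x, on two legs at its ends (x = +-67 mm), 110 mm from the hinge; directly above the hinge, 195 mm over the bench, when the tray is level. Moves with the tray; z along the legs away from the hinge.
- tray_floor (a point): Middle of the upper face of the tray's floor, 45 mm behind the hinge (-y) and 4 mm above it when level. Tray of bare sheet metal, 118 mm along x by 140 mm along y; walls 28 mm high, 4 mm thick on three sides; open at the end towards the bin, 25 mm in front of the hinge. Moves with the tray.
- pack_center (a point): Centre of the worn battery pack: a loose flat black slab 55 mm (x) by 80 mm (y) by 14 mm (z), about 0.12 kg, lying flat in the tray at the start. It slides freely on the tray once that is tilted about 15 to 25 degrees, passing under the hoop, and drops into the bin.
- bin (a point): Centre of the inner floor of the fixed white bin, 118 mm from the hinge towards +y of the stand: outside 160 mm along x by 200 mm along y, walls 50 mm high, 4 mm thick. Same axes as the stand.
- driver: Bystander: screwdriver lying on the bench, 170 mm long; origin at its underside.
- mug: Bystander: white mug, 80 mm across, 90 mm high; origin under its centre.
- tablet: Bystander: tablet computer lying flat, 200 by 130 by 9 mm; origin under its centre.
There are look-alikes about, which are no part of the job. Of the things like the part that bears pack_center, leave any that is blue or turquoise; of the rest the larger one is meant.

How it is judged:
On the way:
1. the tray is held tilted at about 45 degrees (35 to 55) for 0.6 s (value of joint tray between 0.61 and 0.96 rad), for 0.6 s.
At the end, for the whole second after the job is handed in: The battery pack lies at rest inside the bin (its centre within the walls and not above their rim) and the tray is back level within 4 degrees and still (value of joint tray below 0.07 rad and velocity of joint tray between -0.05 and 0.05 rad/s and x of pack_center in the frame of bin between -0.078 and 0.078 m and y of pack_center in the frame of bin between -0.098 and 0.098 m and z of pack_center in the frame of bin below 0.05 m and linear speed of pack below 0.02 m/s); the robot touches nothing.
It fails at once if the tray is tipped steeper than 64 degrees (value of joint tray above 1.12 rad).
It fails at once if the robot touches the battery pack (contact force between any of the fingers, the arm and pack above 0.5 N).
It fails at once if a bystander is moved more than 30 mm (distance of any of driver, mug, tablet from where it was at the start of the episode above 0.03 m).
It also fails if it takes over 45 s, if anything falls off the work surface, if the arm or the gripper's body presses on something with over 40 N, if the wrist force passes 120 N, or if a joint passes its speed limit or range.

## Working session

There is one attempt and no reset: what is moved stays moved. The work goes in short steps, Python scripts to look and compute and a shell command to move; the robot and the scene stay as the last step left them, time stands still between calls to the robot, and variables do not carry over. Pictures are saved under pics/ and viewed, about 8 in all and at most 12, crops included, and the job is handed in when it is done.

```bash
mkdir -p pics; cat > h.py <<'E'
from station import arm
import numpy as np, cv2
def snap(n,save):
    p=arm.grab_frame(n); cv2.imwrite(f'pics/{save}.png',p['frame'][:,:,::-1]); return p
def w(p,c,r,z=None):
    """pixel -> world, via depth"""
    c=int(round(c));r=int(round(r)); d=np.median([v for v in p['range_z'][r-1:r+2,c-1:c+2].ravel() if v>0] or [0])
    K=p['mtx']; ray=np.array([(c-K[0,2])/K[0,0],-(r-K[1,2])/K[1,1],-1.]); T=p['pose']
    if z is not None:
        dr=T[:3,:3]@ray; d=(z-T[2,3])/dr[2]
    return T[:3,:3]@(ray*d)+T[:3,3]
def pix(p,X):
    T=p['pose'];c=T[:3,:3].T@(np.array(X)-T[:3,3]);K=p['mtx']
    return K[0,0]*c[0]/-c[2]+K[0,2],K[1,1]*-c[1]/-c[2]+K[1,2]
E
python3 - <<'E'
from h import *
np.set_printoptions(precision=3,suppress=True)
for n in ('scene','side'):
    p=snap(n,n+'0')
    for t in ('stand','hinge','index','bail','tray_floor','pack_center','bin','driver','mug','tablet'):
        for d in arm.place_of(p,t)[:3]:
            c,r=d['position'][0]*640,d['position'][1]*400
            if 1<c<638 and 1<r<398: print(n,t,round(d['confidence'],2),round(c),round(r),w(p,c,r))
E
```

```text
scene stand 0.81 323 244 [0.61  0.004 0.102]
scene hinge 0.93 320 227 [0.556 0.001 0.092]
scene index 0.62 352 244 [0.647 0.07  0.169]
scene bail 0.98 323 204 [0.549 0.011 0.198]
scene bail 0.38 175 272 [ 0.637 -0.374  0.067]
scene tray_floor 0.91 306 223 [ 0.547 -0.035  0.104]
scene pack_center 0.76 306 223 [ 0.547 -0.035  0.104]
scene pack_center 0.58 337 180 [0.362 0.067 0.013]
scene pack_center 0.57 287 185 [ 0.364 -0.085  0.01 ]
scene bin 0.75 367 247 [0.586 0.128 0.004]
scene driver 0.52 190 206 [ 0.412 -0.37   0.013]
scene mug 0.56 177 273 [ 0.636 -0.372  0.058]
scene mug 0.22 348 242 [0.565 0.077 0.004]
scene tablet 0.6 471 226 [0.552 0.429 0.011]
side stand 0.89 298 242 [0.538 0.03  0.026]
side hinge 0.76 300 220 [0.538 0.016 0.089]
side index 0.56 247 195 [ 0.824 -0.152  0.   ]
side bail 0.55 298 182 [0.544 0.011 0.198]
side tray_floor 0.86 310 210 [ 0.526 -0.019  0.103]
side pack_center 0.87 308 206 [ 0.539 -0.033  0.103]
side pack_center 0.77 361 276 [0.346 0.07  0.013]
side pack_center 0.59 375 239 [ 0.36  -0.093  0.008]
side bin 0.56 266 264 [0.584 0.121 0.004]
side driver 0.6 387 195 [ 0.396 -0.355  0.   ]
side mug 0.77 335 178 [ 0.591 -0.365  0.015]
side tablet 0.9 201 372 [0.535 0.431 0.009]
side tablet 0.59 295 218 [0.554 0.013 0.088]
```

```bash
python3 - <<'E'
import cv2
a=cv2.imread('pics/scene0.png')[140:310,140:520];b=cv2.imread('pics/side0.png')[130:330,180:430]
a=cv2.resize(a,(760,340));b=cv2.resize(b,(320,256))
cv2.imwrite('pics/a.png',a);cv2.imwrite('pics/b.png',cv2.resize(cv2.imread('pics/side0.png')[130:330,180:430],(750,600)))
E
```

```text
(no output)
```

View pics/a.png

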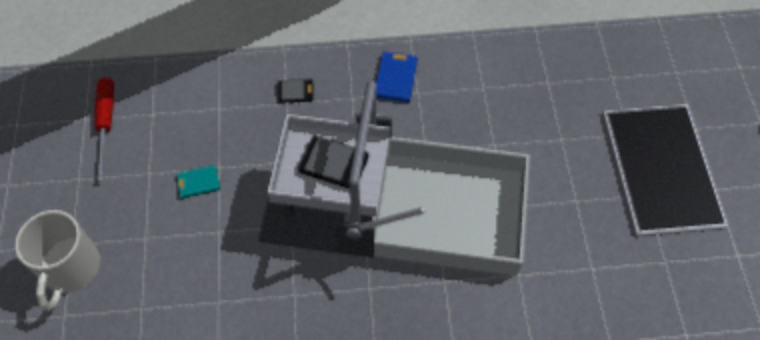

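View pics/b.png

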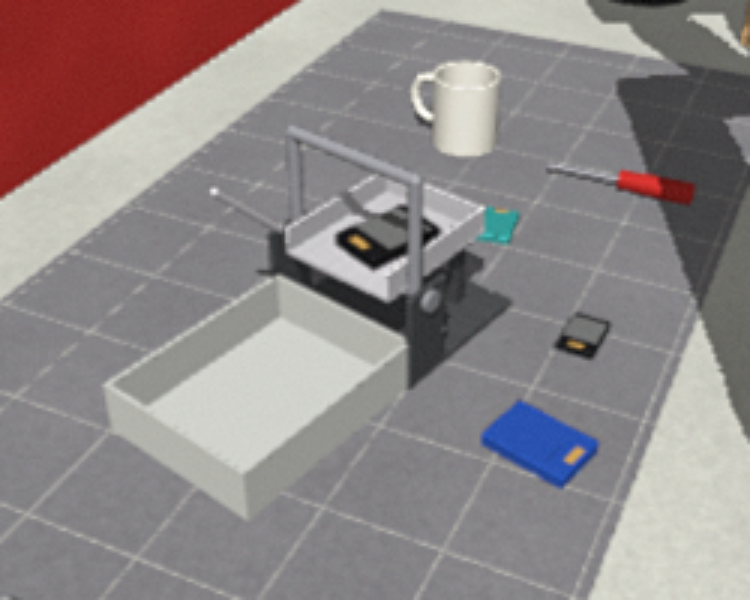

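The packs are: the black one in the tray (scene 306,223), a small black one on the bench (287,185), a blue one (337,180) and a turquoise one (239,230). The one in the tray is meant, since it isn't blue or turquoise and is the larger black one, and the enlarged crops confirm this. The hoop's bar runs from scene (325,184) to (317,256). The bin is on the world +y side and the index arm is at the far end (+x).

```bash
python3 - <<'E'
from h import *
np.set_printoptions(precision=3,suppress=True)
P=[]
for n in ('scene','side'):
    p=arm.grab_frame(n); K=p['mtx'];d=p['range_z'];r,c=np.mgrid[:400,:640]
    X=np.stack([(c-K[0,2])/K[0,0]*d,-(r-K[1,2])/K[1,1]*d,-d],-1)@p['pose'][:3,:3].T+p['pose'][:3,3]
    m=(d>0)&(X[...,2]>.185)&(X[...,2]<.215)&(abs(X[...,0]-.55)<.12)&(abs(X[...,1])<.08)
    q=X[m]; print(n,m.sum(),q.min(0),q.max(0),np.median(q,0))
    l=cv2.fitLine(q.astype(np.float32),cv2.DIST_HUBER,0,.01,.01).ravel(); print(l, np.degrees(np.arctan2(l[1],l[0])), np.percentile(q,[2,98],axis=0).ravel())
s=arm.get_state(); print(s)
E
```

```text
scene 271 [ 0.482 -0.016  0.185] [0.622 0.026 0.205] [0.559 0.004 0.2  ]
[ 0.971 -0.239 -0.011  0.557  0.004  0.199] -13.829111 [ 0.485 -0.014  0.19   0.621  0.024  0.203]
side 252 [ 0.48  -0.014  0.186] [0.62  0.028 0.202] [0.544 0.01  0.197]
[ 0.975 -0.223 -0.01   0.553  0.009  0.197] -12.878621 [ 0.481 -0.009  0.187  0.618  0.027  0.201]
{'t': 1.2, 'q': array([-0.919,  0.359,  0.012,  0.   , -1.224, -0.288]), 'qd': array([ 0.001, -0.002, -0.002, -0.001,  0.001,  0.002]), 'joint_efforts': array([ -0.001, -58.24 ,  29.329,   7.002,   0.012,  -0.   ]), 'eef_pos': array([ 0.24 , -0.631,  0.227]), 'ee_rot': array([-2.092,  1.571, -1.728]), 'force': array([ 0.617, -0.092, -0.391]), 'moment': array([-0.049, -0.005, -0.012]), 'width': 0.08745668721010177}
```

```bash
python3 - <<'E'
from h import *
from scipy.spatial.transform import Rotation as R
r=R.from_euler('xyz',arm.get_state()['ee_rot']).as_matrix(); print(r.round(3)); y=r[:,1]; print(np.degrees(np.arctan2(y[1],y[0])), 'want 76.7 or -103.3')
print((np.array([.551,.007,.30])-arm.get_state()['eef_pos'])/.03)
E
```

```text
[[-0.    -0.356  0.935]
 [-0.     0.935  0.356]
 [-1.    -0.    -0.   ]]
110.84437958513773 want 76.7 or -103.3
[10.3610122  21.26065041  2.44755019]
```

```bash
python3 -m inch '.47 .966 .2 0 0 -.57;.47 .966 .2 0 0 -.57;.47 .966 .2 0 0 -.57;.47 .966 .2 0 0 -.57;.47 .966 .2 0 0 -.57;.47 .966 .2 0 0 -.57;.47 .966 .2 0 0 -.57;.47 .966 .2 0 0 -.57;.47 .966 .2 0 0 -.57;.47 .966 .2 0 0 -.57;.47 .966 .2 0 0 -.57;.47 .966 .2 0 0 -.57' 0.5
python3 -m inch '.47 .966 0 0 0 0;.47 .966 0 0 0 0;.47 .966 0 0 0 0;.47 .966 0 0 0 0;.47 .966 0 0 0 0;.47 .966 0 0 0 0;.47 .966 0 0 0 0;.47 .966 0 0 0 0;.47 .966 0 0 0 0;.47 .966 0 0 0 0;0 0 0 0 0 0;0 0 0 0 0 0'
python3 - <<'E'
from h import *
print(arm.get_state()); p=snap('wrist','w1')
for d in arm.place_of(p,'bail')[:2]:
    c,r=d['position'][0]*640,d['position'][1]*400; print(d['confidence'],c,r,w(p,c,r))
for d in arm.place_of(p,'hinge')[:1]:
    c,r=d['position'][0]*640,d['position'][1]*400; print('hinge',c,r,w(p,c,r,.085))
K=p['mtx'];d=p['range_z'];r,c=np.mgrid[:400,:640]
X=np.stack([(c-K[0,2])/K[0,0]*d,-(r-K[1,2])/K[1,1]*d,-d],-1)@p['pose'][:3,:3].T+p['pose'][:3,3]
m=(d>0)&(X[...,2]>.185)&(X[...,2]<.215)&(abs(X[...,0]-.55)<.12)&(abs(X[...,1])<.08)
print(X[m].min(0),X[m].max(0))
E
```

```text
t: 2.7
eef_pos: [0.4097, -0.2821, 0.299]
ee_rot: [-0.001, 1.57, -0.236]
force: [0.6, 0.4, -0.2]
width: 0.0443
t: 4.2
eef_pos: [0.5501, 0.0066, 0.2985]
ee_rot: [-2.406, 1.57, -2.639]
force: [-0.4, 0.6, -0.1]
width: 0.0438
{'t': 4.2, 'q': array([ 3.68191081e-01,  1.13217934e-01, -1.48641895e-01,  4.74541402e-05,
       -1.30927572e+00, -2.17165971e+00]), 'qd': array([-0.01309882, -0.01062032, -0.00327273,  0.00124608,  0.00015874,
       -0.00111065]), 'joint_efforts': array([ 5.35686873e-01, -3.87275791e+01,  3.01589298e+01,  7.07721412e+00,
       -5.62275178e-02, -1.98329589e-02]), 'eef_pos': array([0.55011907, 0.00663049, 0.29850061]), 'ee_rot': array([-2.40641941,  1.57045402, -2.63907943]), 'force': array([-0.35501857,  0.59731509, -0.08139653]), 'moment': array([-0.07948733,  0.00130564,  0.05023806]), 'width': 0.043825904591296726}
0.82 316.672 197.4 [0.54907602 0.00643736 0.20129775]
0.62 316.8 167.32 [0.52645819 0.01185871 0.20136919]
hinge 319.424 163.92 [0.54692506 0.00850172 0.085     ]
[ 0.48067389 -0.01495562  0.18524476] [0.62069743 0.02814565 0.20259833]
```

View pics/w1.png

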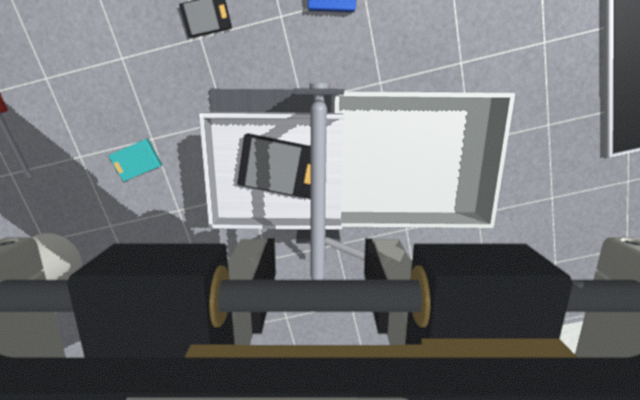

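The wrist view shows the bar (316,100–280) parallel to and centred between the fingers, with the pack clear behind it. I'll narrow the opening and descend.

```bash
python3 -m inch '0 0 -.5 0 0 0;0 0 -.5 0 0 0;0 0 -.5 0 0 0;0 0 -.5 0 0 0;0 0 -.5 0 0 0;0 0 -.5 0 0 0;0 0 -.5 0 0 0;0 0 -.5 0 0 0;0 0 0 0 0 0' 0.32 20
python3 - <<'E'
from h import *
p=snap('side','s1')
E
```

```text
t: 5.48
eef_pos: [0.5496, 0.0066, 0.1771]
ee_rot: [-2.61, 1.568, -2.843]
force: [0.3, 0.7, 0.4]
width: 0.0281
```

```bash
python3 -m inch '.044 .185 0 0 0 0;.044 .185 0 0 0 0;.044 .185 -.02 0 0 0;.044 .185 -.02 0 0 0;.044 .185 -.03 0 0 0;.044 .185 -.03 0 0 0;.044 .185 -.05 0 0 0;.044 .185 -.05 0 0 0;0 0 0 0 0 0'
python3 -m inch '.038 .162 -.09 0 0 0;.038 .162 -.09 0 0 0;.038 .162 -.09 0 0 0;.038 .162 -.1 0 0 0;.038 .162 -.1 0 0 0;.038 .162 -.1 0 0 0;.026 .108 -.1 0 0 0;.026 .108 -.1 0 0 0;.026 .108 -.1 0 0 0;0 0 0 0 0 0;0 0 0 0 0 0'
python3 - <<'E'
from h import *
for n in ('scene','side'):
    p=snap(n,n+'2')
    for t in ('bail','pack_center','index'):
        for d in arm.place_of(p,t)[:3]:
            c,r=d['position'][0]*640,d['position'][1]*400
            print(n,t,round(d['confidence'],2),round(c),round(r),w(p,c,r).round(3))
a=cv2.imread('pics/side2.png')[130:330,180:430];b=cv2.imread('pics/scene2.png')[160:300,220:420]
cv2.imwrite('pics/c.png',np.hstack([cv2.resize(a,(400,320)),cv2.resize(b,(400,320))]))
E
```

```text
t: 6.65
eef_pos: [0.5609, 0.052, 0.172]
ee_rot: [2.257, 1.57, 2.024]
force: [0.4, -0.3, 0.7]
width: 0.0283
t: 8.02
eef_pos: [0.57, 0.0905, 0.1463]
ee_rot: [1.852, 1.57, 1.619]
force: [-0.8, 0.2, -0.1]
width: 0.0278
scene bail 0.77 355 217 [0.572 0.087 0.161]
scene bail 0.4 321 242 [ 0.609 -0.     0.113]
scene bail 0.26 349 243 [0.641 0.064 0.163]
scene pack_center 0.87 350 246 [0.651 0.065 0.167]
scene pack_center 0.83 238 230 [ 0.502 -0.229  0.009]
scene pack_center 0.59 338 179 [0.556 0.044 0.311]
scene index 0.93 349 240 [0.635 0.065 0.166]
scene index 0.61 191 206 [ 0.414 -0.366  0.015]
side pack_center 0.81 361 278 [0.344 0.076 0.014]
side pack_center 0.76 280 253 [0.565 0.081 0.017]
side pack_center 0.69 374 238 [ 0.363 -0.095  0.009]
```

View pics/c.png

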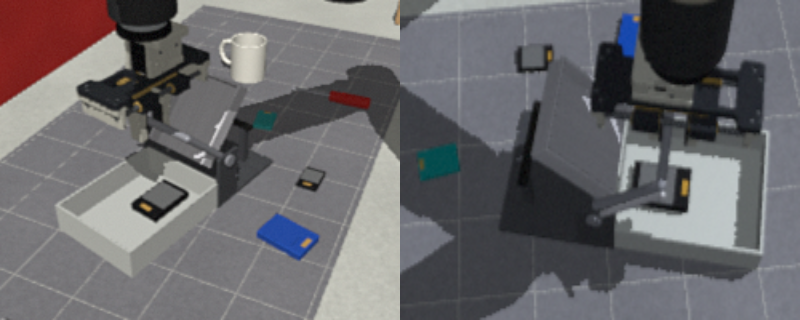

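The pack is in the bin (right half, 663,187) and the hoop's leg lies nearly along the index arm. I'll hold for a second and measure the tilt.

```bash
python3 -m inch '0 0 0 0 0 0;0 0 0 0 0 0;0 0 0 0 0 0;0 0 0 0 0 0;0 0 0 0 0 0;0 0 0 0 0 0;0 0 0 0 0 0;0 0 0 0 0 0;0 0 0 0 0 0'
python3 - <<'E'
from h import *
ex=np.array([.973,-.23]);ey=np.array([.23,.973])
for n in ('scene','side'):
    p=arm.grab_frame(n); K=p['mtx'];d=p['range_z'];r,c=np.mgrid[:400,:640]
    X=np.stack([(c-K[0,2])/K[0,0]*d,-(r-K[1,2])/K[1,1]*d,-d],-1)@p['pose'][:3,:3].T+p['pose'][:3,3]
    q=X[d>0]; xy=q[:,:2]-[.55,.0065]; a=xy@ex; b=xy@ey; z=q[:,2]-.085
    m=(a>.058)&(a<.073)&(np.hypot(b,z)>.05)&(np.hypot(b,z)<.118)&(b>0)&(z>.01)  # +x leg
    l=(a<-.058)&(a>-.073)&(np.hypot(b,z)>.05)&(np.hypot(b,z)<.118)&(b>0)&(z>.01)
    k=(a>.075)&(a<.088)&(np.hypot(b,z)>.05)&(np.hypot(b,z)<.118)&(b>0)&(z>.01)
    for nm,s in (('leg+',m),('leg-',l),('index',k)): print(n,nm,s.sum(),np.degrees(np.median(np.arctan2(b[s],z[s]))) if s.any() else '')
E
```

```text
t: 9.55
eef_pos: [0.5701, 0.09, 0.1465]
ee_rot: [2.49, 1.571, 2.257]
force: [-0.0, 0.1, 0.1]
width: 0.0282
scene leg+ 96 42.59570954552038
scene leg- 0 
scene index 73 42.110050633103654
side leg+ 0 
side leg- 96 46.58042077629202
side index 0
```

The legs and the index arm read the same angle (42.6 and 42.1 deg), so the tray is at about 45 deg and has been held for over 1 s. Now I'll bring it back along the arc.

```bash
python3 -m inch '-.041 -.173 0 0 0 0;-.041 -.173 0 0 0 0;-.041 -.173 0 0 0 0;-.044 -.187 .146 0 0 0;-.044 -.187 .146 0 0 0;-.044 -.187 .146 0 0 0;-.044 -.187 .146 0 0 0;-.045 -.188 .09 0 0 0;-.045 -.188 .09 0 0 0;-.045 -.188 .09 0 0 0;0 0 0 0 0 0'
python3 -m inch '-.047 -.2 .055 0 0 0;-.047 -.2 .055 0 0 0;-.047 -.2 .055 0 0 0;-.036 -.154 .014 0 0 0;-.036 -.154 .014 0 0 0;-.036 -.154 .014 0 0 0;-.036 -.154 .014 0 0 0;0 0 0 0 0 0;0 0 0 0 0 0'
```

```text
t: 11.02
eef_pos: [0.5573, 0.0348, 0.1725]
ee_rot: [0.47, 1.57, 0.237]
force: [2.6, 2.4, 1.6]
width: 0.0281
t: 12.15
eef_pos: [0.5482, -0.0017, 0.1784]
ee_rot: [-2.383, 1.57, -2.616]
force: [-0.1, -0.1, -0.4]
width: 0.0281
```

Next I'll press on gently in 1.5 mm steps until the force shows the stop.

```bash
python3 -m inch '-.012 -.049 0 0 0 0;0 0 0 0 0 0'; python3 -m inch '-.012 -.049 0 0 0 0;0 0 0 0 0 0'; python3 -m inch '-.012 -.049 0 0 0 0;0 0 0 0 0 0'
```

```text
t: 12.4
eef_pos: [0.5481, -0.0027, 0.1785]
ee_rot: [2.67, 1.57, 2.437]
force: [0.2, 1.5, -0.7]
width: 0.0277
t: 12.65
eef_pos: [0.548, -0.0029, 0.1785]
ee_rot: [1.5, 1.569, 1.268]
force: [-0.3, 7.6, -2.1]
width: 0.0279
t: 12.9
eef_pos: [0.5481, -0.003, 0.1785]
ee_rot: [1.417, 1.566, 1.184]
force: [0.4, 15.1, -1.3]
width: 0.0283
```

```bash
python3 -m inch '.041 .174 0 0 0 0;.041 .174 0 0 0 0;0 0 0 0 0 0;0 0 .3 0 0 0;0 0 .5 0 0 0;0 0 .7 0 0 0;0 0 .7 0 0 0;0 0 .7 0 0 0;0 0 .7 0 0 0;0 0 .4 0 0 0;0 0 0 0 0 0;0 0 0 0 0 0'
python3 - <<'E'
from h import *
ex=np.array([.973,-.23]);ey=np.array([.23,.973])
for n in ('scene','side','wrist'):
    p=snap(n,n+'3'); K=p['mtx'];d=p['range_z'];r,c=np.mgrid[:400,:640]
    X=np.stack([(c-K[0,2])/K[0,0]*d,-(r-K[1,2])/K[1,1]*d,-d],-1)@p['pose'][:3,:3].T+p['pose'][:3,3]
    m=(d>0)&(X[...,2]>.185)&(X[...,2]<.215)&(abs(X[...,0]-.55)<.12)&(abs(X[...,1])<.08)
    q=X[m]; print(n,m.sum(),q.min(0).round(3),q.max(0).round(3), 'bar y off',np.median((q[:,:2]-[.55,.0065])@ey))
    for e in arm.place_of(p,'pack_center')[:3]:
        c,r=e['position'][0]*640,e['position'][1]*400; X1=w(p,c,r);b=X1[:2]-[.55,.0065]; print(' pack',round(e['confidence'],2),round(c),round(r),X1.round(3),'stand',(b@ex).round(3),(b@ey).round(3))
a=cv2.imread('pics/side3.png')[130:330,180:430];b=cv2.imread('pics/wrist3.png')
cv2.imwrite('pics/d.png',np.hstack([cv2.resize(a,(400,320)),cv2.resize(b,(400,320))]))
E
```

```text
t: 14.4
eef_pos: [0.5495, 0.0046, 0.298]
ee_rot: [-2.867, 1.57, -3.1]
force: [0.6, -0.2, -0.3]
width: 0.0279
scene 260 [ 0.481 -0.016  0.187] [0.622 0.023 0.205] bar y off -0.0006127712641397242
 pack 0.73 338 178 [0.597 0.039 0.377] stand 0.038 0.042
 pack 0.6 351 245 [0.649 0.068 0.169] stand 0.083 0.082
 pack 0.5 241 229 [ 0.5   -0.221  0.011] stand 0.004 -0.232
side 250 [ 0.48  -0.015  0.185] [0.619 0.028 0.202] bar y off 0.0031046737165758595
 pack 0.96 360 275 [0.349 0.068 0.014] stand -0.209 0.014
 pack 0.64 347 205 [ 0.492 -0.222  0.01 ] stand -0.004 -0.236
 pack 0.62 374 239 [ 0.362 -0.092  0.008] stand -0.16 -0.139
wrist 2772 [ 0.481 -0.015  0.187] [0.619 0.028 0.203] bar y off -3.8686571180213534e-05
 pack 0.93 203 17 [ 0.362 -0.087  0.01 ] stand -0.161 -0.135
 pack 0.61 381 155 [0.566 0.082 0.019] stand -0.002 0.077
 pack 0.59 134 161 [ 0.501 -0.229  0.009] stand 0.007 -0.24
```

View pics/d.png

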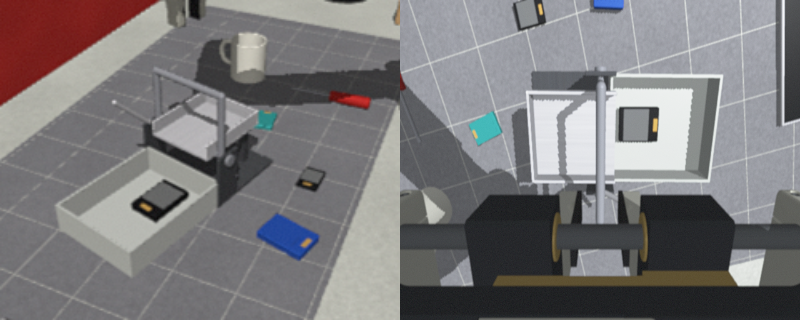

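The tray is empty and level, with the bar back at its starting position within the measurement noise. The pack lies flat in the bin (wrist view 381,155; 77 mm from the hinge, so −41 mm in the bin's y), and the robot is clear of everything.

```bash
python3 -c "
from station import arm
print(arm.job_done())"
```

```text
the job is handed in; nothing more can be done
None
```

The battery pack is in the white bin, the tray is empty and back to level, and I have handed the job in. No verdict was reported.

- **Tilt:** I straddled the hoop's bar with the fingers and pushed the tray over to about 45°. The hoop's legs and the index arm measured the same angle (42.6° and 42.1°). I held it there for about 1.5 s.
- **Return:** I pushed the tray back until it met its stop, where the force rose to about 15 N with no further movement. Then I backed off and raised the gripper clear.
- **Last checks:**
  - The bar is back at its starting position; the three cameras put it at −0.6, 3.1 and 0.0 mm, within measurement noise.
  - The pack lies flat in the bin, about 41 mm from its centre towards the hinge and inside the walls.
  - The force reading was near zero with the gripper about 10 cm above the bar.
  - The mug and screwdriver looked undisturbed in the last pictures. I did not measure them or the tablet again, but the arm never went near them at low height.
- **Disagreement:** From the scene and side cameras, the pack network's top three hits were look-alikes and other objects. I relied on the wrist camera, and the pictures agree with it.

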